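# Discard the broken flask and hold the sound one down in the sprung cradle

### The job

Two round-bottomed flasks sit in cork rings: first set the one whose neck is snapped off short into the grey reject bin without dropping it. Then seat the sound, long-necked flask upright in the ring of the sprung cradle and push it down until the ring is fully down on its stops, pushing on the flask only and not on the ring. Finish while still holding the flask with the gripper and keeping it pressed down there; do not let go, and leave the two bottles standing nearby where they are.

Things in the scene. Friction and masses are not known exactly. Their poses are not given: they have to be found in the camera images.
- broken_flask_bulb (a point): Broken flask (the reject): amber glass, round bulb 60 mm in diameter with a straight neck 22 mm in diameter that is snapped off short: 85 mm tall over all, neck 27 mm long above the bulb's top, its topmost 6 mm jagged and not graspable. Weighs about 0.12 kg, with a heavy bottom. This point is the centre of the bulb, 30 mm above its underside; its z axis points up along the neck. The neck can be gripped from 33 to 49 mm above this point. It stands in one of the two cork rings.
- sound_flask_bulb (a point): Sound flask: same amber glass, same 60 mm bulb and 22 mm neck, but full length: 112 mm tall over all, ending in a bead 27 mm in diameter and 5 mm high. Weighs about 0.12 kg, with a heavy bottom. This point is the centre of the bulb, 30 mm above its underside; its z axis points up along the neck. The plain neck can be gripped from 33 to 77 mm above this point; the bulb's shoulder lies below that. It stands in the other cork ring.
- cork_a: One of two cork rings, each fixed to the worktop, 76 mm outside and 48 mm inside diameter, 20 mm high, with one flask in each (either one); a flask lifts straight out. Its origin is the centre of its underside.
- cork_b: The other cork ring, alike. Its origin is the centre of its underside.
- cradle: Sprung cradle: grey round base plate 110 mm in diameter, 10 mm thick, fixed to the worktop, with three short sleeves (tops 23 mm above the worktop, the stops) that carry a steel ring on coil springs. Its origin is the centre of its underside.
- ring_seat (a point): Centre of the top edge of the cradle's horizontal steel ring (48 mm inside, 68 mm outside diameter, 8 mm thick, with three spring lugs out to 49 mm from the centre); 46 mm above the worktop when the ring is up, 31 mm when fully down. z axis up. A flask seated upright in the ring has its bulb centre 18 mm above this point.
- cradle_ring (a joint): How far the cradle's ring is pressed down, in m: 0 = up (a flask's weight does not move it), 0.015 = fully down on its stops. It starts to give at about 5 N and needs about 12 N at the bottom; it springs back up when let go.
- reject_bin_in (a point): Reject bin: open grey plastic box fixed to the worktop, 110 x 140 mm outside, 55 mm high, walls and floor 4 mm thick. This point is the centre of its inner floor; x along its 110 mm side, y along its 140 mm side, z up.
- reagent_bottle: Amber reagent bottle with a screw cap, 46 mm in diameter, 86 mm tall, standing behind the cradle; to be left alone. Its origin is the centre of its underside.
- dropper_bottle: Dropper bottle with a black rubber bulb, 33 mm in diameter, 102 mm tall, standing behind the cork rings; to be left alone. Its origin is the centre of its underside.

How it is judged:
By the outcome, as a careful person would: the job done as asked, in the order asked, and still so for the second after the job is handed in, while the arm keeps its last pose, push and grip.
It also fails if it takes over 61 s, if anything falls off the work surface, if the arm or the gripper's body presses on something with over 40 N, if the wrist force passes 120 N, or if a joint passes its speed limit or range.

### The arm

A 7-joint arm with a two-finger parallel gripper is mounted at the origin on a cart in front of the work surface, level with it; the furniture and walls round the work are solid. World frame = base frame: x ahead of the robot, y to its left, z up, the work surface at z = 0. Lengths are in m, angles in rad, forces in N, time in s.
With the tool pointing down it reaches from about 0.4 to 0.9 m from the base axis. Payload 5.6 kg.
Tool frame: the origin (TCP) lies on the centre line of the jaws, within the pads' length; the fingertips stand 19 mm ahead of it and the grasp point (between the pads) is the TCP; z points along the fingers, y is the line along which they close (so a half turn about z gives the same grasp; the last joint's range is limited). The gripper opens to 92 mm and grips with 3 to 60 N. Pads are 20 mm wide; open, the fingers measure 128 mm over their backs; the gripper's body (75 mm by 189 mm) begins 69 mm behind the grasp point.
Start: joints at [-1.314, 0.468, -0.012, 1.603, 0.006, 1.071, -0.056], TCP at [0.192, 0.621, 0.207] pointing down, gripper open.
Joint ranges: [-2.53, 2.53], [-0.31, 2.02], [-1.57, 1.55], [0.28, 2.44], [-1.29, 4.43], [0.15, 1.84], [-2.92, 2.92]. Speed limits (rad/s): [2.57, 2.57, 3.14, 3.14, 3.14, 3.14, 3.14].

### API

Orientations are given as [roll, pitch, yaw] about the fixed x, y, z axes, in that order (R = Rz(yaw) Ry(pitch) Rx(roll)).
In Python, from bench import robot, optics gives the robot as it stands.
- The arm moves only by the tool servo_tool, never from a script. Its argument "commands" is one flat list of numbers, 7 for each row, row after row: the shift along the tool's x, y, z each as a share of 2.5 cm, from -1 to 1, then the turn, a rotation vector about the tool's x, y, z each as a share of 45 degrees, from -1 to 1, then the closure, from 0 (fully open) to 1 (shut). A call has 1 to 8 rows; each row shifts and turns the commanded pose from where the row before left it, along the tool's axes as they then stand; what a row does not reach is not made up. A row lasts 1/12 s, in which the tool goes at most 41.7 mm and 7.16 degrees, less where a joint would pass 70% of its speed; a pose out of reach is approached as far as the arm can. A call with a number of a shift or a turn outside -1 to 1 is refused whole. A call with a gripper value outside its range is refused whole. The fingers move at their own pace and stop on an object; the grip force is fixed at half the most. Time passes only in rows, so rows that do not move let the fingers close. It gives the time, the measured TCP pose, the force, the opening and the grip force at its end, in the units of the state.
- robot.get_obs(): the state, without advancing time (a new reading comes with each control period).
- optics.get_image(name): name is "side" or "top" or "wrist"; returns the picture (480x640x3 uint8, red, green, blue); there is no depth.
- optics.camera_params(name): a dict with "camera_matrix" (3x3 intrinsics, pixels), "world_from_camera" (4x4, takes a point from camera to world coordinates). Camera axes: x right, y down, z forward; pixel columns grow to the right and rows downward; lengths in m; the calibration is good to about 2 mm. A picture is of the moment at which its call begins: read the wrist's pose just before it. camera_params takes no time and is no camera call; for the wrist camera it gives the pose at the moment of the call.
- robot.hand_in(): hands the job in; it is judged then, once.
The state is a dict: "clock": time; "joint_pos": joint angles; "joint_vel": joint speeds; "joint_efforts": joint torques, N m; "ee_pos": TCP position; "eef_rot": TCP orientation; "ft_force": force on the tool from outside, world axes, zero at the start; "moment": the same for the moment, N m; "gripper_width": opening from 0.0 (shut) to 1.0 (fully open); "gripper_force": force on a finger pad.
Only numpy, scipy, OpenCV 4.12 (cv2) and the standard library are available. Lean on these libraries where they do the work, as an engineer would, in place of code of your own. Each camera call takes 0.05 s, during which the arm holds its last target. There are 200 camera calls.

## Working session

There is one attempt and no reset: what is moved stays moved. The work goes in short steps, Python scripts to look and compute and a tool call to move; the robot and the scene stay as the last step left them, time stands still between calls to the robot, and variables do not carry over. Pictures are saved under pics/ and viewed, at most 10 in all, crops included, and the job is handed in when it is done.

Besides the shell and the picture viewer there is one more tool, called after "Call:" by a JSON object that holds its "name" and its "arguments". servo_tool: Moves the arm, as the interface text tells. Its arguments: {"type":"object","properties":{"commands":{"type":"array","items":{"type":"number","minimum":-1,"maximum":1}}},"required":["commands"]}

```bash
mkdir -p pics
cat > h.py <<'E'
import numpy as np, cv2
from bench import robot, optics
def ray(name,u,v,z):
    p=optics.camera_params(name);K=np.array(p["camera_matrix"]);T=np.array(p["world_from_camera"])
    d=T[:3,:3]@np.linalg.solve(K,[u,v,1.]);o=T[:3,3]
    return o+d*(z-o[2])/d[2]
def tri(a,ua,b,ub):
    A=[];B=[]
    for n,u in((a,ua),(b,ub)):
        p=optics.camera_params(n);K=np.array(p["camera_matrix"]);T=np.array(p["world_from_camera"])
        d=T[:3,:3]@np.linalg.solve(K,[*u,1.]);d/=np.linalg.norm(d);P=np.eye(3)-np.outer(d,d)
        A.append(P);B.append(P@T[:3,3])
    return np.linalg.lstsq(np.vstack(A),np.hstack(B),rcond=None)[0]
def proj(n,X):
    p=optics.camera_params(n);K=np.array(p["camera_matrix"]);T=np.linalg.inv(np.array(p["world_from_camera"]))
    q=K@(T[:3,:3]@X+T[:3,3]);return q[:2]/q[2]
def snap(n,f):
    im=optics.get_image(n);cv2.imwrite("pics/"+f,cv2.cvtColor(im,cv2.COLOR_RGB2BGR));return im
E
python3 - <<'E'
from h import *
for n in("side","top"):
    snap(n,n+"0.png");print(n,np.round(optics.camera_params(n)["world_from_camera"],3).tolist(),optics.camera_params(n)["camera_matrix"])
o=robot.get_obs();print(o)
E
```

```text
side [[-0.997, -0.063, 0.037, 0.505], [-0.072, 0.757, -0.65, 0.704], [0.013, -0.651, -0.759, 0.822], [0.0, 0.0, 0.0, 1.0]] [[486.00982291   0.         320.42464377]
 [  0.         486.00982291 239.50125476]
 [  0.           0.           1.        ]]
top [[0.022, -0.994, 0.11, 0.432], [-1.0, -0.02, 0.02, 0.042], [-0.018, -0.111, -0.994, 1.039], [0.0, 0.0, 0.0, 1.0]] [[458.08286634   0.         315.86005656]
 [  0.         458.08286634 239.37726758]
 [  0.           0.           1.        ]]
{'clock': 0.1, 'joint_pos': array([-1.31400738,  0.46832165, -0.01159487,  1.60348365,  0.00601035,
        1.07136719, -0.05629371]), 'joint_vel': array([-1.29522904e-03, -1.36128171e-03,  9.61263572e-05, -2.31534015e-03,
        1.68677128e-04,  2.30448694e-04,  5.54482797e-04]), 'joint_efforts': array([ 7.00961864e-04, -5.21641016e+01, -1.24494129e-02, -2.44363993e+01,
       -5.66604186e-02,  1.40612738e-02,  7.67649931e-05]), 'ee_pos': array([0.19187956, 0.62050505, 0.2061343 ]), 'eef_rot': array([-3.14005198e+00,  1.24938032e-04,  2.84174326e+00]), 'ft_force': array([ 0.87639139, -0.02905574, -0.3827565 ]), 'moment': array([ 0.00018882, -0.00892954,  0.01267625]), 'gripper_force': 0.0, 'gripper_width': 1.0002203227813051}
```

View pics/side0.png

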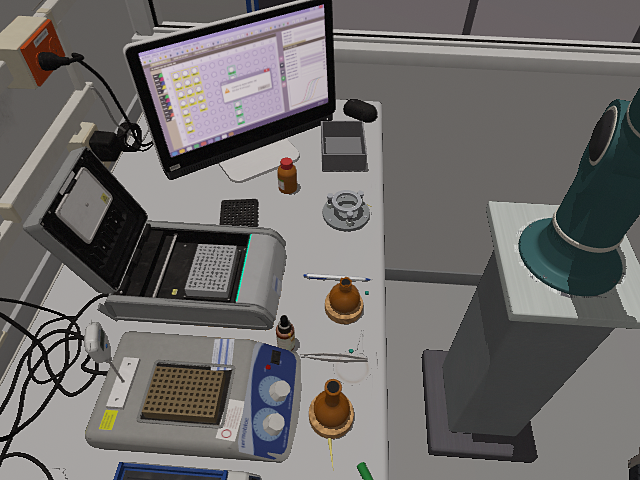

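View pics/top0.png

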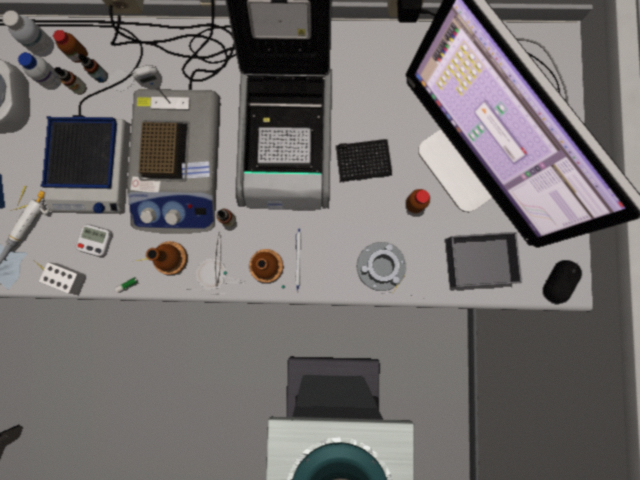

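Side view: the short-necked (broken) flask is at about (345,300) and the long-necked one at (332,412). In the top view they are at (265,264) and (168,258), with the cradle at (381,265) and the bin at (484,261). I'll zoom in with one composite.

Run:
```python
import cv2,numpy as np
t=cv2.imread("pics/top0.png");s=cv2.imread("pics/side0.png")
def c(im,x,y,w,h,k):return cv2.resize(im[y:y+h,x:x+w],None,fx=k,fy=k,interpolation=cv2.INTER_CUBIC)
o=np.zeros((600,800,3),np.uint8)
def put(p,x,y):o[y:y+p.shape[0],x:x+p.shape[1]]=p
put(c(t,140,225,160,65,5)[:, :800],0,0)      #0-325
put(c(s,300,370,65,70,4),0,330)
put(c(s,315,270,65,65,4),265,330)
put(c(s,315,180,65,65,4),530,330)
cv2.imwrite("pics/c1.png",o)
```

```text
Traceback (most recent call last):
ValueError: could not broadcast input array from shape (280,260,3) into shape (270,260,3)
```

Run:
```python
import cv2,numpy as np
t=cv2.imread("pics/top0.png");s=cv2.imread("pics/side0.png")
def c(im,x,y,w,h,k):return cv2.resize(im[y:y+h,x:x+w],None,fx=k,fy=k,interpolation=cv2.INTER_CUBIC)
o=np.zeros((600,800,3),np.uint8)
def put(p,x,y):o[y:y+p.shape[0],x:x+p.shape[1]]=p
put(c(t,140,225,160,65,5)[:, :800],0,0)      #0-325
put(c(s,300,375,65,65,4),0,330)
put(c(s,315,270,65,65,4),265,330)
put(c(s,315,180,65,65,4),530,330)
cv2.imwrite("pics/c1.png",o)
```

```text
(no output)
```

View pics/c1.png

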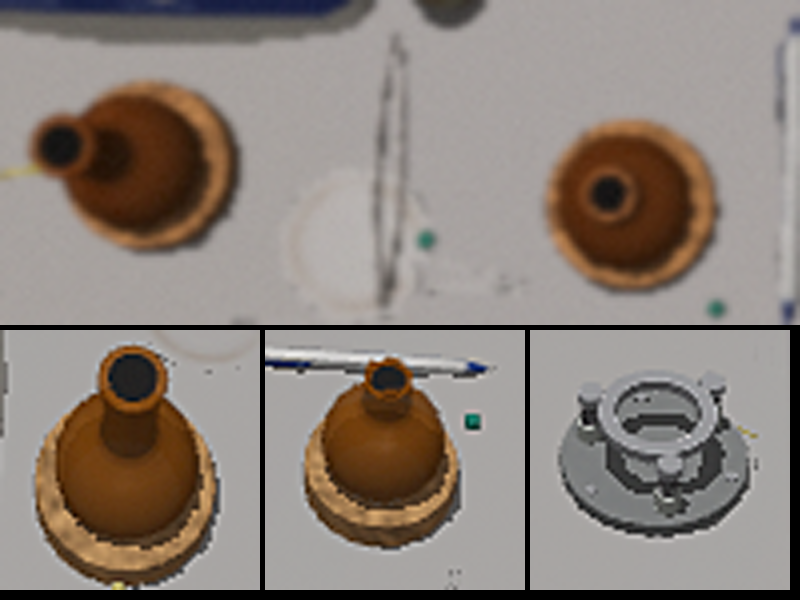

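Crop: sound neck mouth top (152.4,254.4) / side (333.2,386.8); broken mouth top (261.6,264) / side (345.8,281.8); cradle ring side (347.8,200.5).

Run:
```python
from h import *
r=lambda x:np.round(x,4)
for n,t,s,z in(("sound",(152.4,254.4),(333.25,386.8),.12),("broken",(261.6,264),(345.8,281.8),.093),("ring",(382,263),(347.8,200.5),.046)):
    print(n,r(tri("top",t,"side",s)),r(ray("top",*t,z)),r(ray("side",*s,z)))
print("cork s/b",r(ray("top",170.5,258.4,.012)),r(ray("top",266.2,266,.012)))
# bin rim corners top view & side
for u in((446,237),(516,234),(521,287),(448,289)):print("bin",r(ray("top",*u,.055)))
for u in((321,123),(365,122),(368,164),(322,164)):print("binS",r(ray("side",*u,.055)))
print("dropper cap",r(tri("top",(228,216),"side",(283,321))),"reagent",r(tri("top",(422,195),"side",(287,162))))
print(r(optics.camera_params("wrist")["world_from_camera"]))
o=robot.get_obs();T=np.array(optics.camera_params("wrist")["world_from_camera"])
from scipy.spatial.transform import Rotation as R
print(r(R.from_euler("xyz",o["eef_rot"]).as_matrix()))
```

```text
sound [0.4978 0.3919 0.1175] [0.4968 0.391  0.12  ] [0.4986 0.3929 0.12  ]
broken [0.485  0.1733 0.0874] [0.4835 0.1727 0.093 ] [0.4863 0.1773 0.093 ]
ring [ 0.4914 -0.0812  0.0477] [ 0.4938 -0.0817  0.046 ] [ 0.4891 -0.0826  0.046 ]
cork s/b [0.4962 0.3904 0.012 ] [0.4837 0.1733 0.012 ]
bin [ 0.5521 -0.2175  0.055 ]
bin [ 0.5616 -0.367   0.055 ]
bin [ 0.4485 -0.3746  0.055 ]
bin [ 0.4409 -0.2207  0.055 ]
binS [ 0.5694 -0.3549  0.055 ]
binS [ 0.4544 -0.3696  0.055 ]
binS [ 0.4452 -0.2019  0.055 ]
binS [ 0.5554 -0.1923  0.055 ]
dropper cap [0.5909 0.2528 0.0649] reagent [ 0.6361 -0.1605  0.0825]
[[ 0.2947  0.9228  0.2482  0.1223]
 [ 0.9556 -0.284  -0.0785  0.6416]
 [-0.0019  0.2604 -0.9655  0.3837]
 [ 0.      0.      0.      1.    ]]
[[-9.554e-01  2.954e-01 -3.000e-04]
 [ 2.954e-01  9.554e-01 -1.500e-03]
 [-1.000e-04 -1.500e-03 -1.000e+00]]
```

Call:
{"name": "servo_tool", "arguments": {"commands": [0, 0, 0, 0, 0, -0.127, 0, 0, 0, 0, 0, 0, -0.127, 0, 0, 0, 0, 0, 0, -0.128, 0, -0.65, -0.99, 0, 0, 0, 0, 0, -0.65, -0.99, 0, 0, 0, 0, 0, -0.65, -0.99, 0, 0, 0, 0, 0, -0.65, -0.99, 0, 0, 0, 0, 0, -0.65, -0.99, 0, 0, 0, 0, 0]}}

```text
clock: 0.77
ee_pos: [0.2738, 0.4957, 0.2065]
eef_rot: [-3.141, -0.0, -3.141]
ft_force: [0.1, -0.6, 0.2]
gripper_width: 1.002
gripper_force: 0.0
```

Call:
{"name": "servo_tool", "arguments": {"commands": [-0.65, -0.99, 0, 0, 0, 0, 0, -0.65, -0.99, 0, 0, 0, 0, 0, -0.65, -0.99, 0, 0, 0, 0, 0, -0.65, -0.99, 0, 0, 0, 0, 0, -0.65, -0.99, 0, 0, 0, 0, 0, -0.65, -0.99, 0, 0, 0, 0, 0, -0.65, -0.99, 0, 0, 0, 0, 0, -0.65, -0.99, 0, 0, 0, 0, 0]}}

```text
clock: 1.43
ee_pos: [0.4037, 0.2978, 0.2068]
eef_rot: [-3.141, -0.0, -3.141]
ft_force: [0.6, 0.7, -0.0]
gripper_width: 1.001
gripper_force: 0.0
```

Call:
{"name": "servo_tool", "arguments": {"commands": [-0.65, -0.99, 0, 0, 0, 0, 0, -0.65, -0.99, 0, 0, 0, 0, 0, -0.65, -0.99, 0, 0, 0, 0, 0, -0.65, -0.99, 0, 0, 0, 0, 0, -0.65, -0.99, 0, 0, 0, 0, 0, 0, 0, 0, 0, 0, 0, 0, 0, 0, 0, 0, 0, 0, 0]}}

```text
clock: 2.02
ee_pos: [0.4851, 0.1739, 0.2067]
eef_rot: [-3.141, -0.0, 3.138]
ft_force: [-0.1, -0.0, -0.5]
gripper_width: 0.998
gripper_force: 0.0
```

Run:
```python
from h import *
snap("wrist","w1.png")
for X in([.485,.174,.093],[.485,.174,.020],[.485,.174,.087]):print(proj("wrist",np.array(X)))
```

```text
[315.31654818 234.24827422]
[315.49302537 217.30002288]
[315.33411887 232.56084654]
```

View pics/w1.png

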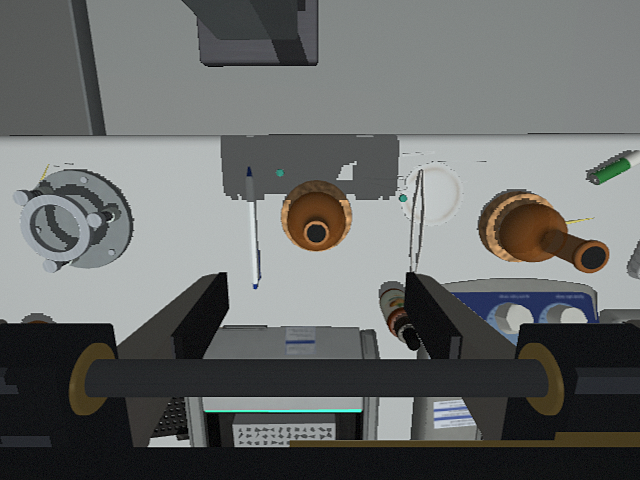

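Wrist: broken mouth at (316,232.5), within 2 px of the prediction; sound mouth at (591,256); cradle ring centre at (62,228). Fingers are clear on both sides.

Run:
```python
from h import *
for u,z in(((316,232.5),.093),((591,256),.12),((62,228),.046)):print(np.round(ray("wrist",*u,z),4))
```

```text
[0.4835 0.1746 0.093 ]
[0.4958 0.391  0.12  ]
[ 0.4905 -0.0761  0.046 ]
```

Call:
{"name": "servo_tool", "arguments": {"commands": [0, 0, 0.95, 0, 0, 0, 0, 0, 0, 0.95, 0, 0, 0, 0, 0, 0, 0.95, 0, 0, 0, 0, 0, 0, 0.95, 0, 0, 0, 0, 0, 0, 0.5, 0, 0, 0, 0, 0, 0, 0.45, 0, 0, 0, 0, 0, 0, 0, 0, 0, 0, 0]}}

```text
clock: 2.65
ee_pos: [0.4825, 0.1763, 0.0861]
eef_rot: [-3.14, -0.004, -3.139]
ft_force: [-0.5, -0.7, -0.7]
gripper_width: 1.003
gripper_force: 0.0
```

Call:
{"name": "servo_tool", "arguments": {"commands": [-0.05, -0.06, -0.04, 0, 0, 0, 0.3, 0, 0, 0, 0, 0, 0, 0.6, 0, 0, 0, 0, 0, 0, 1, 0, 0, 0, 0, 0, 0, 1, 0, 0, 0, 0, 0, 0, 1, 0, 0, 0, 0, 0, 0, 1, 0, 0, 0, 0, 0, 0, 1, 0, 0, 0, 0, 0, 0, 1]}}

```text
clock: 3.32
ee_pos: [0.4859, 0.1741, 0.0894]
eef_rot: [3.141, 0.0, -3.141]
ft_force: [-0.1, 0.1, -0.4]
gripper_width: 0.444
gripper_force: 0.0
```

Call:
{"name": "servo_tool", "arguments": {"commands": [0, 0, 0, 0, 0, 0, 1, 0, 0, 0, 0, 0, 0, 1, 0, 0, 0, 0, 0, 0, 1, 0, 0, 0, 0, 0, 0, 1]}}

```text
clock: 3.65
ee_pos: [0.4858, 0.174, 0.0892]
eef_rot: [-3.142, 0.0, -3.141]
ft_force: [-0.8, 0.0, 0.9]
gripper_width: 0.15
gripper_force: 0.0
```

Run:
```python
from h import *
w=snap("wrist","w2.png");s=snap("side","s2.png");o=robot.get_obs();print(o["gripper_width"],o["gripper_force"],o["ee_pos"],o["ft_force"])
c=cv2.hconcat([cv2.resize(w[140:380,200:440],(400,400)),cv2.resize(s[220:340,280:400],(400,400),interpolation=cv2.INTER_CUBIC)])
cv2.imwrite("pics/c2.png",c[:,:,::-1])
```

```text
0.061422454987113836 0.0 [0.48580289 0.17402579 0.0891999 ] [ 0.22756786 -0.77398028 -0.33518956]
```

View pics/c2.png

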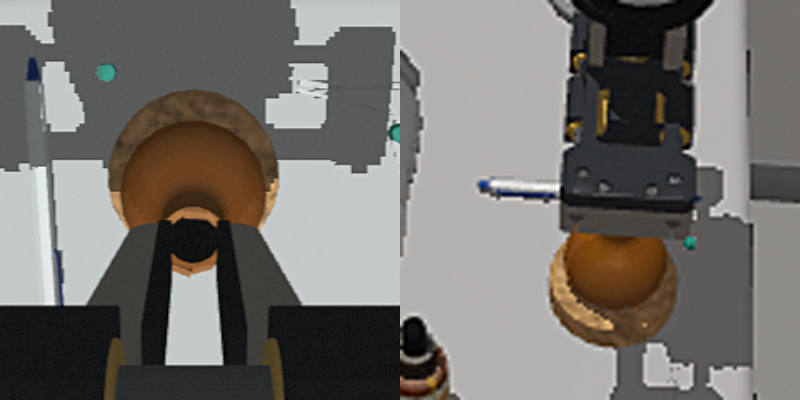

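Call:
{"name": "servo_tool", "arguments": {"commands": [0, 0, 0, 0, 0, 0, 1, 0, 0, 0, 0, 0, 0, 1, 0, 0, 0, 0, 0, 0, 1]}}

```text
clock: 4.0
ee_pos: [0.4858, 0.1741, 0.0893]
eef_rot: [3.142, 0.0, -3.141]
ft_force: [0.7, 0.3, 0.1]
gripper_width: 0.006
gripper_force: 0.0
```

Run:
```python
from h import *
w=snap("wrist","w3.png");s=snap("side","s3.png");o=robot.get_obs();print(o["gripper_width"],o["gripper_force"],o["ee_pos"],o["ft_force"])
print(proj("wrist",o["ee_pos"]),[proj("wrist",o["ee_pos"]+np.array(d)) for d in([0,0,-.019],[.01,0,0],[-.01,0,0])])
c=cv2.hconcat([cv2.resize(w[140:380,200:440],(400,400)),cv2.resize(s[220:340,280:400],(400,400),interpolation=cv2.INTER_CUBIC)])
cv2.imwrite("pics/c3.png",c[:,:,::-1])
```

```text
0.003150864928212202 0.0 [0.48584547 0.17408533 0.08926814] [ 1.01736346  0.31680478 -0.56904657]
[317.4496793  284.43438715] [array([317.34376743, 272.15926001]), array([317.41427669, 301.44129087]), array([317.4860628 , 266.95627353])]
```

View pics/c3.png

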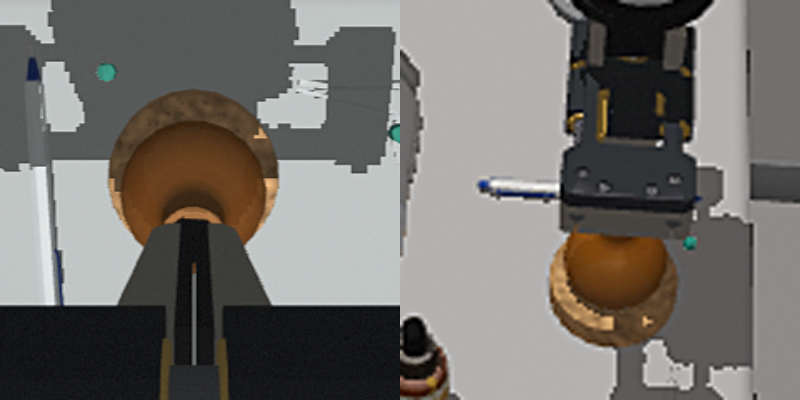

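The fingers have shut completely (width 0.003, no force) with the flask still in its cork and the neck behind the fingertips. I must not have had the neck between the pads, so I'll work out where the neck really is.

```bash
python3 - <<'E'
from h import *
r=lambda x:np.round(x,4)
p=optics.camera_params("wrist");K=np.array(p["camera_matrix"]);T2=np.array(p["world_from_camera"]);e=robot.get_obs()["ee_pos"]
T1=T2.copy();T1[:3,3]+=np.array([.4851,.1739,.2067])-e
def d(T,u):
    v=T[:3,:3]@np.linalg.solve(K,[*u,1.]);return T[:3,3],v/np.linalg.norm(v)
A=[];B=[]
for T,u in((T1,(316,232.5)),(T2,(315.5,283.5))):
    o,v=d(T,u);P=np.eye(3)-np.outer(v,v);A.append(P);B.append(P@o);print(o,v)
print("mouth",r(np.linalg.lstsq(np.vstack(A),np.hstack(B),rcond=None)[0]))
print("tip in side",proj("side",e-[0,0,.019]),"tcp",proj("side",e))
for z in(.06,.07,.08,.093):print(z,proj("side",np.array([.484,.174,z])),proj("wrist",np.array([.484,.174,z])))
# bulb circle in w1: cv ellipse of amber
for f in("w1.png",):
    im=cv2.imread("pics/"+f);print(im[215,300],im[190,316],im[232,316])
# diameter at bulb equator, w1
E
python3 - <<'E'
import cv2,numpy as np
a=cv2.imread("pics/w1.png")[165:265,265:370];b=cv2.imread("pics/w2.png")[180:340,240:400]
cv2.imwrite("pics/c4.png",cv2.hconcat([cv2.resize(a,(400,400),interpolation=cv2.INTER_CUBIC),cv2.resize(b,(400,400),interpolation=cv2.INTER_CUBIC)]))
E
```

```text
[0.41216351 0.17317163 0.38421771] [ 2.40596951e-01 -4.42316362e-04 -9.70625011e-01]
[0.41290897 0.17335696 0.26678585] [ 0.37762758 -0.00170278 -0.925956  ]
mouth [0.4852 0.173  0.0895]
tip in side [345.48364651 287.51439686] tcp [346.01837253 281.60463101]
0.06 [346.1751963  290.65896708] [317.16169677 263.56669895]
0.07 [346.45787367 287.62435364] [317.20416266 269.06777232]
0.08 [346.74528203 284.53895179] [317.25075268 275.10308996]
0.093 [347.1261832  280.44988088] [317.31853983 283.88430608]
[ 32  63 103] [45 67 84] [36 36 36]
```

View pics/c4.png

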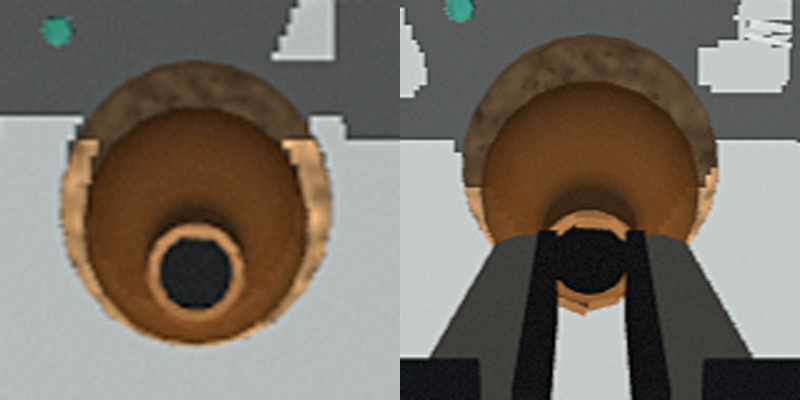

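The neck mouth is at z≈0.0895 and was between the fingertips. Only the part of the pads near the TCP seems to grip, and I was about 55 mm above the bulb centre, past the 49 mm limit. I'll reopen, go about 8 mm lower and close again.

Call:
{"name": "servo_tool", "arguments": {"commands": [0, 0, 0, 0, 0, 0, 0.2, 0, 0, 0, 0, 0, 0, 0.2, 0, 0, 0, 0, 0, 0, 0.2, 0, 0, 0, 0, 0, 0, 0.2, 0, 0, 0, 0, 0, 0, 0.2, 0, 0, 0, 0, 0, 0, 0.2, 0, 0, 0, 0, 0, 0, 0.2, 0, 0, 0, 0, 0, 0, 0.2]}}

```text
clock: 4.77
ee_pos: [0.4858, 0.174, 0.0892]
eef_rot: [3.142, 0.0, -3.141]
ft_force: [0.2, -0.2, -0.5]
gripper_width: 0.559
gripper_force: 0.0
```

Call:
{"name": "servo_tool", "arguments": {"commands": [0, 0, 0, 0, 0, 0, 0.2, 0, 0, 0, 0, 0, 0, 0.2, 0.03, 0, 0.17, 0, 0, 0, 0.2, 0.03, 0, 0.16, 0, 0, 0, 0.2, 0, 0, 0, 0, 0, 0, 0.2, 0, 0, 0, 0, 0, 0, 0.2]}}

```text
clock: 5.27
ee_pos: [0.4839, 0.1739, 0.0805]
eef_rot: [-3.141, -0.001, -3.141]
ft_force: [0.5, -0.4, -0.3]
gripper_width: 0.8
gripper_force: 0.0
```

Call:
{"name": "servo_tool", "arguments": {"commands": [0, 0, 0, 0, 0, 0, 1, 0, 0, 0, 0, 0, 0, 1, 0, 0, 0, 0, 0, 0, 1, 0, 0, 0, 0, 0, 0, 1, 0, 0, 0, 0, 0, 0, 1, 0, 0, 0, 0, 0, 0, 1, 0, 0, 0, 0, 0, 0, 1, 0, 0, 0, 0, 0, 0, 1]}}

```text
clock: 5.93
ee_pos: [0.4844, 0.1741, 0.081]
eef_rot: [3.142, 0.0, -3.141]
ft_force: [-0.4, -0.4, -0.4]
gripper_width: 0.242
gripper_force: 0.0
```

Call:
{"name": "servo_tool", "arguments": {"commands": [0, 0, 0, 0, 0, 0, 1, 0, 0, 0, 0, 0, 0, 1, 0, 0, 0, 0, 0, 0, 1, 0, 0, 0, 0, 0, 0, 1, 0, 0, 0, 0, 0, 0, 1, 0, 0, 0, 0, 0, 0, 1]}}

```text
clock: 6.43
ee_pos: [0.4843, 0.1741, 0.081]
eef_rot: [3.142, 0.0, -3.141]
ft_force: [0.0, -0.5, -0.7]
gripper_width: 0.006
gripper_force: 0.0
```

Run:
```python
from h import *
p=optics.camera_params("wrist");T=np.array(p["world_from_camera"]);f=p["camera_matrix"][0][0];e=robot.get_obs()["ee_pos"]
for dz in(.02,0,-.019):
    for dx in(-.01,0,.01):
        a=proj("wrist",e+[dx,.046,dz]);b=proj("wrist",e+[dx,-.046,dz]);print(dz,dx,np.round(a),np.round(b))
print(f)
w=snap("wrist","w4.png");s=snap("side","s4.png");t=snap("top","t4.png")
R=lambda c,W,H:cv2.resize(c,(W,H),interpolation=cv2.INTER_CUBIC)
c=cv2.vconcat([cv2.hconcat([R(w[200:360,240:400],400,400),R(s[200:340,280:420],400,400)]),
 cv2.hconcat([R(cv2.imread("pics/w1.png")[220:300,190:450,::-1],520,160),np.zeros((160,280,3),np.uint8)])])
cv2.imwrite("pics/c5.png",c[:,:,::-1])
```

```text
0.02 -0.01 [414. 281.] [221. 281.]
0.02 0 [412. 300.] [223. 300.]
0.02 0.01 [411. 319.] [224. 319.]
0 -0.01 [404. 267.] [231. 267.]
0 0 [402. 284.] [232. 284.]
0 0.01 [401. 301.] [233. 301.]
-0.019 -0.01 [396. 256.] [239. 256.]
-0.019 0 [395. 272.] [240. 272.]
-0.019 0.01 [394. 288.] [241. 288.]
351.9804457683487
```

View pics/c5.png

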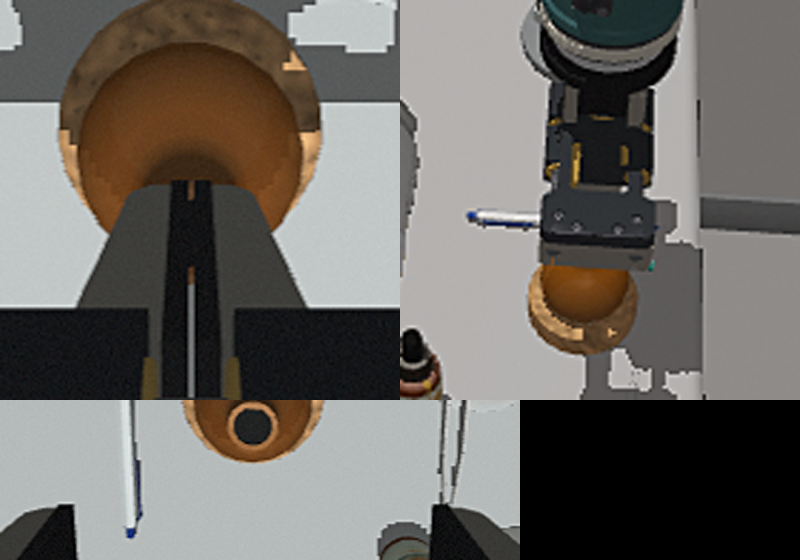

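The open fingertips in the wrist picture sit at row 272, 178 px apart. The given geometry predicts row 256 and 157 px, so the real tips are about level with the reported TCP, not 19 mm ahead of it. That explains the miss: only the jagged rim was between the tips. I'll grip with the reported z near 0.062.

Call:
{"name": "servo_tool", "arguments": {"commands": [0, 0, 0, 0, 0, 0, 0.2, 0, 0, 0, 0, 0, 0, 0.2, 0, 0, 0, 0, 0, 0, 0.2, 0, 0, 0, 0, 0, 0, 0.2, 0, 0, 0, 0, 0, 0, 0.2, 0, 0, 0, 0, 0, 0, 0.2, 0, 0, 0.3, 0, 0, 0, 0.3, 0, 0, 0.3, 0, 0, 0, 0.3]}}

```text
clock: 7.25
ee_pos: [0.4846, 0.1742, 0.0658]
eef_rot: [3.141, 0.001, -3.141]
ft_force: [0.5, -1.2, 0.2]
gripper_width: 0.561
gripper_force: 0.0
```

Call:
{"name": "servo_tool", "arguments": {"commands": [0, 0, 0.16, 0, 0, 0, 0.5, 0, 0, 0, 0, 0, 0, 0.5, 0, 0, 0, 0, 0, 0, 1, 0, 0, 0, 0, 0, 0, 1, 0, 0, 0, 0, 0, 0, 1, 0, 0, 0, 0, 0, 0, 1, 0, 0, 0, 0, 0, 0, 1]}}

```text
clock: 7.83
ee_pos: [0.4846, 0.174, 0.0623]
eef_rot: [3.141, 0.001, -3.142]
ft_force: [0.1, -0.4, 0.8]
gripper_width: 0.235
gripper_force: 30.0
```

Call:
{"name": "servo_tool", "arguments": {"commands": [0, 0, 0, 0, 0, 0, 1, 0, 0, 0, 0, 0, 0, 1, 0, 0, 0, 0, 0, 0, 1, 0, 0, 0, 0, 0, 0, 1]}}

```text
clock: 8.17
ee_pos: [0.4845, 0.174, 0.0622]
eef_rot: [3.141, 0.0, -3.142]
ft_force: [-0.3, -0.0, 1.2]
gripper_width: 0.226
gripper_force: 30.0
```

Neck is gripped (0.226 of 92 mm ≈ 21 mm, 30 N). Lift and carry to the bin.

Call:
{"name": "servo_tool", "arguments": {"commands": [0, 0, -0.4, 0, 0, 0, 1, 0, 0, -0.8, 0, 0, 0, 1, 0, 0, -0.8, 0, 0, 0, 1, 0, 0, -0.8, 0, 0, 0, 1, 0, 0, -0.8, 0, 0, 0, 1, 0, 0, -0.4, 0, 0, 0, 1, -0.04, -0.3, 0, 0, 0, 0, 1, -0.04, -0.7, 0, 0, 0, 0, 1]}}

```text
clock: 8.83
ee_pos: [0.4862, 0.1508, 0.1622]
eef_rot: [3.14, 0.001, -3.138]
ft_force: [0.6, 0.5, -1.6]
gripper_width: 0.227
gripper_force: 30.0
```

Call:
{"name": "servo_tool", "arguments": {"commands": [-0.04, -0.95, 0, 0, 0, 0, 1, -0.04, -0.95, 0, 0, 0, 0, 1, -0.04, -0.95, 0, 0, 0, 0, 1, -0.04, -0.95, 0, 0, 0, 0, 1, -0.04, -0.95, 0, 0, 0, 0, 1, -0.04, -0.95, 0, 0, 0, 0, 1, -0.04, -0.95, 0, 0, 0, 0, 1, -0.04, -0.95, 0, 0, 0, 0, 1]}}

```text
clock: 9.5
ee_pos: [0.4931, -0.0427, 0.1608]
eef_rot: [-3.141, -0.002, 3.141]
ft_force: [0.7, 0.3, -2.3]
gripper_width: 0.227
gripper_force: 30.0
```

Call:
{"name": "servo_tool", "arguments": {"commands": [-0.04, -0.95, 0, 0, 0, 0, 1, -0.04, -0.95, 0, 0, 0, 0, 1, -0.04, -0.95, 0, 0, 0, 0, 1, -0.04, -0.95, 0, 0, 0, 0, 1, -0.04, -0.95, 0, 0, 0, 0, 1, -0.04, -0.95, 0, 0, 0, 0, 1, -0.04, -0.95, 0, 0, 0, 0, 1, -0.04, -0.95, 0, 0, 0, 0, 1]}}

```text
clock: 10.17
ee_pos: [0.5011, -0.2323, 0.1606]
eef_rot: [3.141, -0.002, 3.141]
ft_force: [0.7, 0.0, -0.6]
gripper_width: 0.231
gripper_force: 30.0
```

Call:
{"name": "servo_tool", "arguments": {"commands": [-0.04, -0.9, 0, 0, 0, 0, 1, 0, -0.6, 0, 0, 0, 0, 1, 0, -0.3, 0, 0, 0, 0, 1, 0, 0, 0, 0, 0, 0, 1, 0, 0, 0, 0, 0, 0, 1]}}

```text
clock: 10.58
ee_pos: [0.5027, -0.2753, 0.1611]
eef_rot: [3.14, -0.002, 3.141]
ft_force: [0.2, 1.2, -2.3]
gripper_width: 0.234
gripper_force: 30.0
```

Call:
{"name": "servo_tool", "arguments": {"commands": [0, -0.3, 0.4, 0, 0, 0, 1, 0, -0.2, 0.8, 0, 0, 0, 1, 0, 0, 0.8, 0, 0, 0, 1, 0, 0, 0.8, 0, 0, 0, 1, 0, 0, 0.4, 0, 0, 0, 1, 0, 0, 0.2, 0, 0, 0, 1, 0, 0, 0.2, 0, 0, 0, 1, 0, 0, 0, 0, 0, 0, 1]}}

```text
clock: 11.25
ee_pos: [0.5034, -0.2881, 0.0716]
eef_rot: [3.141, -0.0, -3.141]
ft_force: [0.6, -0.1, -1.8]
gripper_width: 0.232
gripper_force: 30.0
```

Call:
{"name": "servo_tool", "arguments": {"commands": [0, 0, 0.08, 0, 0, 0, 1, 0, 0, 0.08, 0, 0, 0, 1, 0, 0, 0.04, 0, 0, 0, 1, 0, 0, 0, 0, 0, 0, 1]}}

```text
clock: 11.58
ee_pos: [0.5036, -0.2885, 0.0673]
eef_rot: [-3.141, 0.001, -3.141]
ft_force: [0.1, -0.4, -0.4]
gripper_width: 0.229
gripper_force: 30.0
```

Call:
{"name": "servo_tool", "arguments": {"commands": [0, 0, 0.08, 0, 0, 0, 1, 0, 0, 0.08, 0, 0, 0, 1, 0, 0, 0, 0, 0, 0, 1, 0, 0, 0, 0, 0, 0, 1]}}

```text
clock: 11.92
ee_pos: [0.5033, -0.2884, 0.0629]
eef_rot: [3.141, -0.0, -3.141]
ft_force: [-0.2, -1.4, -1.7]
gripper_width: 0.228
gripper_force: 30.0
```

Call:
{"name": "servo_tool", "arguments": {"commands": [0, 0, 0.06, 0, 0, 0, 1, 0, 0, 0.04, 0, 0, 0, 1, 0, 0, 0, 0, 0, 0, 1]}}

```text
clock: 12.17
ee_pos: [0.5033, -0.2883, 0.0602]
eef_rot: [3.141, -0.0, -3.141]
ft_force: [-0.5, 0.3, -0.2]
gripper_width: 0.228
gripper_force: 30.0
```

Call:
{"name": "servo_tool", "arguments": {"commands": [0, 0, 0.04, 0, 0, 0, 1, 0, 0, 0.0, 0, 0, 0, 1]}}

```text
clock: 12.33
ee_pos: [0.5033, -0.2884, 0.0593]
eef_rot: [3.141, -0.0, -3.141]
ft_force: [0.1, 0.8, -1.3]
gripper_width: 0.224
gripper_force: 30.0
```

Call:
{"name": "servo_tool", "arguments": {"commands": [0, 0, 0.04, 0, 0, 0, 1, 0, 0, 0.0, 0, 0, 0, 1]}}

```text
clock: 12.5
ee_pos: [0.5036, -0.2885, 0.0586]
eef_rot: [-3.142, 0.0, -3.141]
ft_force: [-0.0, 0.0, -0.7]
gripper_width: 0.23
gripper_force: 30.0
```

Call:
{"name": "servo_tool", "arguments": {"commands": [0, 0, 0.04, 0, 0, 0, 1, 0, 0, 0.0, 0, 0, 0, 1]}}

```text
clock: 12.67
ee_pos: [0.5042, -0.2887, 0.0584]
eef_rot: [-3.141, 0.002, -3.141]
ft_force: [-0.3, 0.6, 4.3]
gripper_width: 0.223
gripper_force: 30.0
```

Floor contact (4 N) at z=0.0584. This fits a cork seat of 38 mm bulb height. Release and retreat straight up.

Call:
{"name": "servo_tool", "arguments": {"commands": [0, 0, -0.02, 0, 0, 0, 0.6, 0, 0, 0, 0, 0, 0, 0.5, 0, 0, 0, 0, 0, 0, 0.4, 0, 0, 0, 0, 0, 0, 0.4, 0, 0, 0, 0, 0, 0, 0.4, 0, 0, 0, 0, 0, 0, 0.4, 0, 0, -0.3, 0, 0, 0, 0.4, 0, 0, -0.6, 0, 0, 0, 0.4]}}

```text
clock: 13.33
ee_pos: [0.5021, -0.2878, 0.0795]
eef_rot: [3.14, -0.003, -3.141]
ft_force: [-0.3, -0.8, -0.4]
gripper_width: 0.605
gripper_force: 0.0
```

Call:
{"name": "servo_tool", "arguments": {"commands": [0, 0, -0.8, 0, 0, 0, 0.4, 0, 0, -0.8, 0, 0, 0, 0.4, 0, 0, -0.8, 0, 0, 0, 0.4, 0, 0, -0.8, 0, 0, 0, 0.4, 0, 0.5, -0.8, 0, 0, 0, 0.2, 0, 0.9, -0.3, 0, 0, 0, 0.2, 0, 0.95, 0, 0, 0, 0, 0.2, 0, 0.95, 0, 0, 0, 0, 0.2]}}

```text
clock: 14.0
ee_pos: [0.5037, -0.2055, 0.1894]
eef_rot: [-3.141, 0.002, 3.141]
ft_force: [-0.9, -0.1, 0.4]
gripper_width: 0.798
gripper_force: 0.0
```

Call:
{"name": "servo_tool", "arguments": {"commands": [0.05, 0.95, 0, 0, 0, 0, 0.1, 0.05, 0.95, 0, 0, 0, 0, 0.1, 0.05, 0.95, 0, 0, 0, 0, 0.1, 0.05, 0.9, 0, 0, 0, 0, 0.1, 0.05, 0.4, 0, 0, 0, 0, 0.1, 0, 0, 0, 0, 0, 0, 0.1, 0, 0, 0, 0, 0, 0, 0.1]}}

```text
clock: 14.58
ee_pos: [0.4972, -0.1028, 0.1884]
eef_rot: [-3.141, 0.001, -3.141]
ft_force: [-0.2, -0.1, 0.0]
gripper_width: 0.898
gripper_force: 0.0
```

Run:
```python
from h import *
w=snap("wrist","w5.png");e=robot.get_obs()["ee_pos"];print(e)
np.save("Tw5.npy",optics.camera_params("wrist")["world_from_camera"])
t=snap("top","t5.png")
u=proj("wrist",np.array([.491,-.08,.046]));print(u)
x,y=int(u[0])-80,int(u[1])-60;print(x,y)
R=lambda c,W,H:cv2.resize(c,(W,H),interpolation=cv2.INTER_CUBIC)
c=cv2.vconcat([R(w[y:y+120,x:x+160],480,360),R(t[220:300,430:590],480,240)])
cv2.imwrite("pics/c6.png",c[:,:,::-1])
```

```text
[ 0.49722472 -0.10358285  0.18833455]
[342.84545731 219.27683929]
262 159
```

View pics/c6.png

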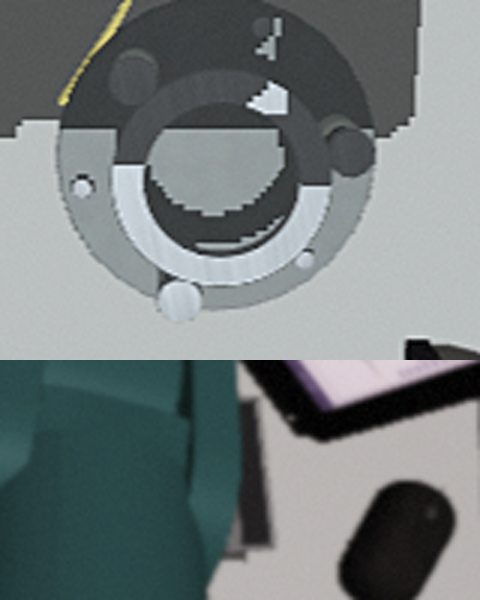

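Wrist view shows the ring centred at crop (221,177.5), i.e. pixel (335.7,218.2); the arm hides the bin in the top view.

Run:
```python
from h import *
print(np.round(ray("wrist",335.7,218.2,.046),4),robot.get_obs()["ee_pos"])
```

```text
[ 0.49   -0.0866  0.046 ] [ 0.49718709 -0.10390121  0.18823623]
```

Call:
{"name": "servo_tool", "arguments": {"commands": [0, 0.4, 0, 0, 0, 0, 0.1, 0, 0.9, 0, 0, 0, 0, 0.1, 0, 0.98, 0, 0, 0, 0, 0.1, 0, 0.98, 0, 0, 0, 0, 0.1, 0, 0.98, 0, 0, 0, 0, 0.1, 0, 0.98, 0, 0, 0, 0, 0.1, 0, 0.98, 0, 0, 0, 0, 0.1, 0, 0.98, 0, 0, 0, 0, 0.1]}}

```text
clock: 15.35
ee_pos: [0.4971, 0.0781, 0.188]
eef_rot: [-3.142, 0.0, 3.14]
ft_force: [1.0, 0.1, 0.3]
gripper_width: 0.9
gripper_force: 0.0
```

Call:
{"name": "servo_tool", "arguments": {"commands": [0, 0.98, 0, 0, 0, 0, 0.1, 0, 0.98, 0, 0, 0, 0, 0.1, 0, 0.98, 0, 0, 0, 0, 0.1, 0, 0.98, 0, 0, 0, 0, 0.1, 0, 0.98, 0, 0, 0, 0, 0.1, 0, 0.98, 0, 0, 0, 0, 0.1, 0, 0.98, 0, 0, 0, 0, 0.1, 0, 0.98, 0, 0, 0, 0, 0.1]}}

```text
clock: 16.02
ee_pos: [0.4972, 0.2741, 0.1879]
eef_rot: [-3.141, -0.0, 3.14]
ft_force: [0.9, 0.7, 1.0]
gripper_width: 0.898
gripper_force: 0.0
```

Call:
{"name": "servo_tool", "arguments": {"commands": [0, 0.98, 0, 0, 0, 0, 0.1, 0, 0.98, 0, 0, 0, 0, 0.1, 0, 0.98, 0, 0, 0, 0, 0.1, 0, 0.9, 0, 0, 0, 0, 0.1, 0, 0.4, 0, 0, 0, 0, 0.1, 0, 0, 0, 0, 0, 0, 0.1, 0, 0, 0, 0, 0, 0, 0.1]}}

```text
clock: 16.6
ee_pos: [0.4971, 0.3783, 0.1875]
eef_rot: [-3.14, -0.0, 3.141]
ft_force: [-0.5, -0.9, -0.1]
gripper_width: 0.903
gripper_force: 0.0
```

Run:
```python
from h import *
w=snap("wrist","w6.png");e=robot.get_obs()["ee_pos"];u=proj("wrist",np.array([.497,.391,.12]));print(e,u)
x,y=int(u[0])-45,int(u[1])-45;c=w[y:y+90,x:x+90]
g=c.max(2);m=((g<60)).astype(np.uint8)
n,l,s,ce=cv2.connectedComponentsWithStats(m)
for i in range(1,n):
    if s[i,4]>80:
        q=ce[i]+[x,y];print(s[i],q,np.round(ray("wrist",*q,.12),4))
cv2.imwrite("pics/c7.png",cv2.resize(c,(450,450))[:,:,::-1])
```

```text
[0.49749355 0.3774504  0.18767924] [335.88389219 248.05454689]
[ 30  19  26  18 239] [331.29288703 228.89539749] [0.4827 0.3875 0.12  ]
[ 33  36  25  24 475] [335.22315789 250.52631579] [0.4989 0.3905 0.12  ]
```

Mouth measured at (0.499,0.3905), consistent. Descend and grip.

Call:
{"name": "servo_tool", "arguments": {"commands": [0, 0.3, 0, 0, 0, 0, 0.1, -0.02, 0.24, 0.2, 0, 0, 0, 0.1, 0, 0, 0.8, 0, 0, 0, 0.3, 0, 0, 0.9, 0, 0, 0, 0.4, 0, 0, 0.9, 0, 0, 0, 0.4, 0, 0, 0.9, 0, 0, 0, 0.4, 0, 0, 0.8, 0, 0, 0, 0.5, 0, 0, 0.3, 0, 0, 0, 0.5]}}

```text
clock: 17.32
ee_pos: [0.4961, 0.3913, 0.0648]
eef_rot: [-3.138, -0.004, 3.141]
ft_force: [-0.0, 0.5, 1.3]
gripper_width: 0.508
gripper_force: 0.0
```

Call:
{"name": "servo_tool", "arguments": {"commands": [0, 0, 0.15, 0, 0, 0, 0.5, 0, 0, 0, 0, 0, 0, 0.5, 0, 0, 0, 0, 0, 0, 0.5]}}

```text
clock: 17.57
ee_pos: [0.4982, 0.3932, 0.0652]
eef_rot: [3.141, 0.001, 3.141]
ft_force: [0.1, 0.6, 0.0]
gripper_width: 0.498
gripper_force: 0.0
```

Call:
{"name": "servo_tool", "arguments": {"commands": [0, -0.08, 0.09, 0, 0, 0, 0.5, 0, 0, 0, 0, 0, 0, 0.6, 0, 0, 0, 0, 0, 0, 1, 0, 0, 0, 0, 0, 0, 1, 0, 0, 0, 0, 0, 0, 1, 0, 0, 0, 0, 0, 0, 1, 0, 0, 0, 0, 0, 0, 1, 0, 0, 0, 0, 0, 0, 1]}}

```text
clock: 18.23
ee_pos: [0.4978, 0.3911, 0.0624]
eef_rot: [3.141, 0.001, -3.141]
ft_force: [-0.9, 0.8, 2.8]
gripper_width: 0.275
gripper_force: 30.0
```

Call:
{"name": "servo_tool", "arguments": {"commands": [0, 0, 0, 0, 0, 0, 1, 0, 0, 0, 0, 0, 0, 1]}}

```text
clock: 18.4
ee_pos: [0.4978, 0.3911, 0.0624]
eef_rot: [3.141, 0.001, -3.141]
ft_force: [-0.6, 0.6, 3.2]
gripper_width: 0.277
gripper_force: 30.0
```

Width 0.277 (25.5 mm) with 3 N up: the tips are catching the shoulder. Reopen, rise about 5 mm and regrip.

Call:
{"name": "servo_tool", "arguments": {"commands": [0, 0, 0, 0, 0, 0, 0.6, 0, 0, 0, 0, 0, 0, 0.6, 0, 0, 0, 0, 0, 0, 0.6, 0, 0, -0.2, 0, 0, 0, 0.6, 0, 0, 0, 0, 0, 0, 0.6, 0, 0, 0, 0, 0, 0, 1, 0, 0, 0, 0, 0, 0, 1, 0, 0, 0, 0, 0, 0, 1]}}

```text
clock: 19.07
ee_pos: [0.4976, 0.3909, 0.0671]
eef_rot: [3.141, 0.0, -3.141]
ft_force: [0.4, -0.5, 1.4]
gripper_width: 0.272
gripper_force: 30.0
```

Call:
{"name": "servo_tool", "arguments": {"commands": [0, 0, 0, 0, 0, 0, 1, 0, 0, 0, 0, 0, 0, 1, 0, 0, 0, 0, 0, 0, 1, 0, 0, 0, 0, 0, 0, 1]}}

```text
clock: 19.4
ee_pos: [0.4976, 0.3909, 0.0671]
eef_rot: [3.141, 0.0, -3.141]
ft_force: [-0.8, 0.3, 0.3]
gripper_width: 0.277
gripper_force: 30.0
```

Run:
```python
from h import *
w=snap("wrist","w8.png");s=snap("side","s8.png")
e=robot.get_obs()["ee_pos"];print(e,[np.round(proj("wrist",np.array([.4975,.391,z]))) for z in(.066,.08,.1,.12)])
R=lambda c,W,H:cv2.resize(c,(W,H),interpolation=cv2.INTER_CUBIC)
c=cv2.hconcat([R(w[180:420,210:420],525,600),cv2.vconcat([R(s[110:180,310:380],275,275),R(s[350:450,290:375],275,325)])])
cv2.imwrite("pics/c8.png",c[:,:,::-1])
```

```text
[0.49760608 0.39086291 0.06708266] [array([318., 283.]), array([318., 294.]), array([318., 312.]), array([318., 335.])]
```

View pics/c8.png

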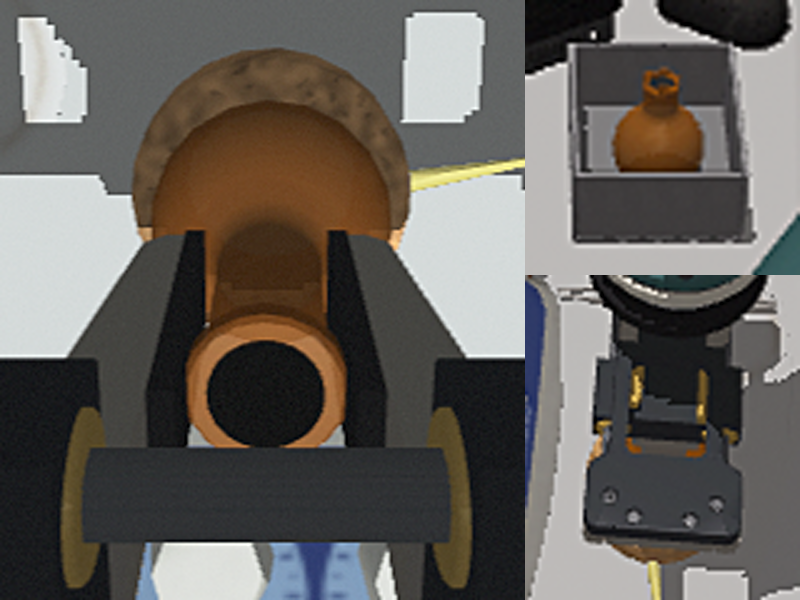

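The reject stands upright in the bin. On the sound flask the long finger faces are gripping the bead just above the neck (27 mm, matching the width), with the tips just above the shoulder. That's firm enough, so I'll lift and carry it to the cradle.

Call:
{"name": "servo_tool", "arguments": {"commands": [0, 0, -0.2, 0, 0, 0, 1, 0, 0, -0.4, 0, 0, 0, 1, 0, 0, -0.7, 0, 0, 0, 1, 0, 0, -0.8, 0, 0, 0, 1, 0, 0, -0.8, 0, 0, 0, 1, 0, 0, -0.6, 0, 0, 0, 1, 0, 0, -0.3, 0, 0, 0, 1, 0, 0, 0, 0, 0, 0, 1]}}

```text
clock: 20.17
ee_pos: [0.4985, 0.3915, 0.1645]
eef_rot: [3.139, 0.003, -3.141]
ft_force: [0.3, 0.2, -0.7]
gripper_width: 0.269
gripper_force: 30.0
```

Call:
{"name": "servo_tool", "arguments": {"commands": [0.02, -0.2, 0, 0, 0, 0, 1, 0.02, -0.4, 0, 0, 0, 0, 1, 0.02, -0.6, 0, 0, 0, 0, 1, 0.02, -0.7, 0, 0, 0, 0, 1, 0.02, -0.7, 0, 0, 0, 0, 1, 0.02, -0.7, 0, 0, 0, 0, 1, 0.02, -0.7, 0, 0, 0, 0, 1, 0.02, -0.7, 0, 0, 0, 0, 1]}}

```text
clock: 20.83
ee_pos: [0.4931, 0.2705, 0.1614]
eef_rot: [-3.141, -0.001, 3.141]
ft_force: [0.1, 0.8, 0.1]
gripper_width: 0.272
gripper_force: 30.0
```

Call:
{"name": "servo_tool", "arguments": {"commands": [0.01, -0.7, 0, 0, 0, 0, 1, 0.01, -0.7, 0, 0, 0, 0, 1, 0.01, -0.7, 0, 0, 0, 0, 1, 0.01, -0.7, 0, 0, 0, 0, 1, 0.01, -0.7, 0, 0, 0, 0, 1, 0.01, -0.7, 0, 0, 0, 0, 1, 0.01, -0.7, 0, 0, 0, 0, 1, 0.01, -0.7, 0, 0, 0, 0, 1]}}

```text
clock: 21.5
ee_pos: [0.4907, 0.1308, 0.1615]
eef_rot: [-3.141, -0.001, 3.141]
ft_force: [0.2, -1.0, -0.8]
gripper_width: 0.272
gripper_force: 30.0
```

Call:
{"name": "servo_tool", "arguments": {"commands": [0.01, -0.7, 0, 0, 0, 0, 1, 0.01, -0.7, 0, 0, 0, 0, 1, 0.01, -0.7, 0, 0, 0, 0, 1, 0.01, -0.7, 0, 0, 0, 0, 1, 0.01, -0.7, 0, 0, 0, 0, 1, 0, -0.7, 0, 0, 0, 0, 1, 0, -0.7, 0, 0, 0, 0, 1, 0, -0.7, 0, 0, 0, 0, 1]}}

```text
clock: 22.17
ee_pos: [0.489, -0.0088, 0.1615]
eef_rot: [-3.141, -0.001, 3.141]
ft_force: [-0.4, 0.2, -1.0]
gripper_width: 0.273
gripper_force: 30.0
```

Call:
{"name": "servo_tool", "arguments": {"commands": [0, -0.7, 0, 0, 0, 0, 1, 0, -0.6, 0, 0, 0, 0, 1, 0, -0.4, 0, 0, 0, 0, 1, 0, -0.2, 0, 0, 0, 0, 1, 0, 0, 0, 0, 0, 0, 1, 0, 0, 0, 0, 0, 0, 1]}}

```text
clock: 22.67
ee_pos: [0.4901, -0.0539, 0.1618]
eef_rot: [3.141, -0.0, -3.142]
ft_force: [0.7, -0.2, -1.1]
gripper_width: 0.271
gripper_force: 30.0
```

Call:
{"name": "servo_tool", "arguments": {"commands": [0, -0.3, 0, 0, 0, 0, 1, 0, -0.5, 0, 0, 0, 0, 1, 0, -0.4, 0.3, 0, 0, 0, 1, 0, 0, 0.5, 0, 0, 0, 1, 0, 0, 0.6, 0, 0, 0, 1, 0, 0, 0.4, 0, 0, 0, 1, 0, 0, 0, 0, 0, 0, 1, 0, 0, 0, 0, 0, 0, 1]}}

```text
clock: 23.33
ee_pos: [0.4901, -0.0839, 0.1166]
eef_rot: [3.142, -0.001, -3.141]
ft_force: [0.1, -0.3, -1.5]
gripper_width: 0.276
gripper_force: 30.0
```

Run:
```python
from h import *
w=snap("wrist","w9.png");e=robot.get_obs()["ee_pos"];print(e)
for im in(cv2.imread("pics/w8.png")[:,:,::-1],w):
    c=im[180:420,210:420].astype(int);h=cv2.cvtColor(c.astype(np.uint8),cv2.COLOR_RGB2HSV)
    m=((h[...,0]<16)&(h[...,1]>165)).astype(np.uint8)
    n,l,s,ce=cv2.connectedComponentsWithStats(m);i=1+np.argmax(s[1:,4]);print("amber",s[i],ce[i])
    L=[int(np.flatnonzero(m[r]).min()) if m[r].any() else -1 for r in(50,60,70,80)];R_=[int(np.flatnonzero(m[r]).max()) if m[r].any() else -1 for r in(50,60,70,80)];print(L,R_)
```

```text
[ 0.490632   -0.08400609  0.1172233 ]
amber [  61   40   95  139 5522] [107.47120608  88.66787396]
[80, 71, 65, 61] [135, 146, 151, 154]
amber [  63   42   90   59 2999] [107.18606202  69.20506836]
[80, 70, 65, 72] [135, 146, 151, 154]
```

Bulb outline in the wrist view is unchanged from before the lift, so the flask hangs upright with no slip. Lower onto the ring (contact expected near z≈0.093).

Call:
{"name": "servo_tool", "arguments": {"commands": [0, 0, 0.3, 0, 0, 0, 1, 0, 0, 0.3, 0, 0, 0, 1, 0, 0, 0.15, 0, 0, 0, 1, 0, 0, 0, 0, 0, 0, 1]}}

```text
clock: 23.72
ee_pos: [0.4896, -0.0841, 0.0973]
eef_rot: [3.142, -0.002, -3.141]
ft_force: [0.9, 0.0, -0.9]
gripper_width: 0.271
gripper_force: 30.0
```

Call:
{"name": "servo_tool", "arguments": {"commands": [0, 0, 0.06, 0, 0, 0, 1, 0, 0, 0.06, 0, 0, 0, 1, 0, 0, 0, 0, 0, 0, 1]}}

```text
clock: 23.97
ee_pos: [0.4905, -0.0843, 0.0952]
eef_rot: [-3.141, 0.0, -3.141]
ft_force: [-0.3, -0.3, 0.3]
gripper_width: 0.276
gripper_force: 30.0
```

Call:
{"name": "servo_tool", "arguments": {"commands": [0, 0, 0.06, 0, 0, 0, 1, 0, 0, 0.06, 0, 0, 0, 1, 0, 0, 0, 0, 0, 0, 1]}}

```text
clock: 24.22
ee_pos: [0.4909, -0.0847, 0.0926]
eef_rot: [-3.141, 0.001, 3.141]
ft_force: [-0.8, -1.7, 4.2]
gripper_width: 0.275
gripper_force: 30.0
```

Contact at z≈0.0926 as predicted, with a small sideways force toward −y. I'll trim 1 mm that way and press.

Call:
{"name": "servo_tool", "arguments": {"commands": [0, -0.04, 0.04, 0, 0, 0, 1, 0, 0, 0.06, 0, 0, 0, 1, 0, 0, 0, 0, 0, 0, 1]}}

```text
clock: 24.47
ee_pos: [0.4906, -0.0856, 0.0899]
eef_rot: [-3.141, 0.001, 3.141]
ft_force: [-0.5, -1.9, 5.1]
gripper_width: 0.273
gripper_force: 30.0
```

Call:
{"name": "servo_tool", "arguments": {"commands": [0, 0, 0.08, 0, 0, 0, 1, 0, 0, 0.08, 0, 0, 0, 1, 0, 0, 0, 0, 0, 0, 1]}}

```text
clock: 24.72
ee_pos: [0.4907, -0.0856, 0.0859]
eef_rot: [-3.141, 0.001, 3.141]
ft_force: [-0.9, -1.3, 7.6]
gripper_width: 0.277
gripper_force: 30.0
```

Call:
{"name": "servo_tool", "arguments": {"commands": [0.02, -0.03, 0.08, 0, 0, 0, 1, 0, 0, 0.08, 0, 0, 0, 1, 0, 0, 0, 0, 0, 0, 1]}}

```text
clock: 24.97
ee_pos: [0.4905, -0.0861, 0.0822]
eef_rot: [-3.142, 0.001, 3.142]
ft_force: [-1.0, -1.4, 8.3]
gripper_width: 0.278
gripper_force: 30.0
```

Call:
{"name": "servo_tool", "arguments": {"commands": [0, 0, 0.08, 0, 0, 0, 1, 0, 0, 0.06, 0, 0, 0, 1, 0, 0, 0, 0, 0, 0, 1]}}

```text
clock: 25.22
ee_pos: [0.4907, -0.0861, 0.0789]
eef_rot: [-3.142, 0.002, -3.142]
ft_force: [-1.6, -0.1, 9.9]
gripper_width: 0.277
gripper_force: 30.0
```

Call:
{"name": "servo_tool", "arguments": {"commands": [0, 0, 0.04, 0, 0, 0, 1, 0, 0, 0, 0, 0, 0, 1, 0, 0, 0, 0, 0, 0, 1]}}

```text
clock: 25.47
ee_pos: [0.4909, -0.0861, 0.0782]
eef_rot: [3.142, 0.002, -3.142]
ft_force: [-1.2, -0.3, 9.6]
gripper_width: 0.269
gripper_force: 30.0
```

Call:
{"name": "servo_tool", "arguments": {"commands": [0.02, 0, 0.04, 0, 0, 0, 1, 0, 0, 0, 0, 0, 0, 1, 0, 0, 0, 0, 0, 0, 1]}}

```text
clock: 25.72
ee_pos: [0.4908, -0.0862, 0.0775]
eef_rot: [-3.142, 0.003, -3.142]
ft_force: [-0.5, -1.6, 12.4]
gripper_width: 0.269
gripper_force: 30.0
```

Call:
{"name": "servo_tool", "arguments": {"commands": [0, 0, 0.04, 0, 0, 0, 1, 0, 0, 0, 0, 0, 0, 1, 0, 0, 0, 0, 0, 0, 1]}}

```text
clock: 25.97
ee_pos: [0.4915, -0.0863, 0.0773]
eef_rot: [-3.142, 0.005, 3.142]
ft_force: [-1.6, -0.4, 18.3]
gripper_width: 0.272
gripper_force: 30.0
```

Call:
{"name": "servo_tool", "arguments": {"commands": [0, 0, 0.04, 0, 0, 0, 1, 0, 0, 0, 0, 0, 0, 1, 0, 0, 0, 0, 0, 0, 1]}}

```text
clock: 26.22
ee_pos: [0.4923, -0.0864, 0.0771]
eef_rot: [-3.142, 0.006, 3.141]
ft_force: [-3.1, -0.8, 23.8]
gripper_width: 0.272
gripper_force: 30.0
```

Force climbs sharply at z≈0.0773, with no further travel after 15 mm, so the ring is on its stops. Hold for a moment to confirm it's steady.

Call:
{"name": "servo_tool", "arguments": {"commands": [0, 0, 0, 0, 0, 0, 1, 0, 0, 0, 0, 0, 0, 1, 0, 0, 0, 0, 0, 0, 1, 0, 0, 0, 0, 0, 0, 1, 0, 0, 0, 0, 0, 0, 1, 0, 0, 0, 0, 0, 0, 1, 0, 0, 0, 0, 0, 0, 1, 0, 0, 0, 0, 0, 0, 1]}}

```text
clock: 26.88
ee_pos: [0.4922, -0.0864, 0.0771]
eef_rot: [-3.142, 0.006, 3.141]
ft_force: [-2.8, -0.6, 24.3]
gripper_width: 0.277
gripper_force: 30.0
```

Run:
```python
from h import *
w=snap("wrist","w10.png");o=robot.get_obs();print(o["ee_pos"],o["ft_force"])
c=w[180:420,210:420];h=cv2.cvtColor(c,cv2.COLOR_RGB2HSV);m=((h[...,0]<16)&(h[...,1]>165))
print([(int(np.flatnonzero(m[r]).min()),int(np.flatnonzero(m[r]).max())) for r in(50,60,70) if m[r].any()],np.flatnonzero(m.any(1)).min())
```

```text
[ 0.49221929 -0.08641152  0.07712234] [-3.04751268 -0.39748697 23.68824232]
[(77, 140), (68, 149), (64, 152)] 38
```

Steady at 24 N, the flask upright to within about 1–2° and still gripped. Handing in.

```bash
python3 -c "
from bench import robot
print(robot.hand_in())"
```

```text
the job is handed in; nothing more can be done
None
```

I handed the job in at about 27 s: the broken flask stands upright in the reject bin, and the sound flask is still gripped (by its bead rather than the plain neck) and pressed at about 24 N in the cradle ring. Ring full-down is inferred from the 15 mm of travel and the sharp force rise at the stop, not from a picture, and I never moved near the two bottles but took no final look at them.

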